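# Change the stake in the rotary stake holder

## Robot

A 7-joint arm with a two-finger parallel gripper is mounted at the origin on a cart in front of the work surface, level with it; the furniture and walls round the work are solid. World frame = base frame: x ahead of the robot, y to its left, z up, the work surface at z = 0. Lengths are in m, angles in rad, forces in N, time in s.
With the tool pointing down it reaches from about 0.425 to 0.925 m from the base axis. Payload 6.8 kg.
Tool frame: the origin (TCP) lies midway between the tips of the shut fingers; the grasp point (between the pads) lies 19 mm behind it; z points along the fingers, y is the direction in which the jaws open and shut (so a half turn about z gives the same grasp; the last joint's range is limited). The gripper opens to 88 mm and grips with 3 to 60 N. Pads are 20 mm wide; open, the fingers measure 115 mm over their backs; the gripper's body (75 mm by 178 mm) begins 61 mm behind the grasp point.
Start: joints at [1.013, 0.477, 0.022, 1.555, -0.011, 1.109, -0.083], TCP at [0.293, -0.608, 0.223] pointing down, gripper open.
Joint ranges: [-2.96, 2.96], [-0.34, 2.1], [-1.41, 1.46], [0.24, 2.44], [-1.37, 4.51], [0.17, 1.92], [-2.96, 2.96]. Speed limits (rad/s): [2.39, 2.39, 3.14, 3.14, 3.14, 3.14, 3.14].

## Interface

Orientations are given as a 3x3 rotation matrix whose columns are the frame's x, y, z axes.
In Python, from rig import monitor, cams, bot gives the robot as it stands.
- The arm moves only by the tool apply_moves, never from a script. Its argument "series" is a list of rows, each a list of 4 numbers: the shift along the tool's x, y, z in m, then the turn about the tool's z in degrees. A call has 1 to 5 rows; each row is the pose to reach, as a shift and turn from the pose commanded when the call began, along the tool's axes at that moment; what a row does not reach only later rows make up. A row lasts 1/12 s, in which the tool goes at most 41.7 mm and 7.16 degrees, less where a joint would pass 70% of its speed; a pose out of reach is approached as far as the arm can. A call with a gripper value outside its range is refused whole. "fingers" is the opening, from 0 (shut) to 1 (fully open), set as the call begins (left out, the last holds). The fingers move at their own pace and stop on an object; "grip_force" is the grip in N (left out, the last holds). Time passes only in rows, so rows that repeat a pose let the fingers close. It gives the time, the measured TCP pose, the force and the opening at its end, in the units of the state.
- monitor.observe(): the state, without advancing time (a new reading comes with each control period).
- cams.grab_frame(name): name is "side" or "top"; returns (picture, depth): 400x640x3 uint8, red, green, blue; 400x640 float32, m along the optical axis (not along the pixel's ray), 0 where there is no reading.
- cams.camera_params(name): a dict with "fx", "fy", "cx", "cy" (pixels), "k1" (the pictures are not rectified: a ray, as slopes to the right and down, at radius r is drawn at 1 + k1 r^2 times it, then the intrinsics apply), "view" (4x4, takes a point from world to camera coordinates). Camera axes: x right, y down, z forward; pixel columns grow to the right and rows downward; lengths in m; the calibration is good to about 2 mm. A picture is of the moment at which its call begins. camera_params takes no time and is no camera call.
- bot.job_done(): hands the job in, once; it reports no verdict.
The state is a dict: "clock": time; "joint_positions": joint angles; "joint_velocities": joint speeds; "joint_efforts": joint torques, N m; "tool_pos": TCP position; "eef_rot": TCP orientation; "wrist_force": force on the tool from outside, world axes, zero at the start; "torque": the same for the moment, N m; "gripper_width": opening from 0.0 (shut) to 1.0 (fully open).
Only numpy, scipy, OpenCV 4.12 (cv2) and the standard library are available. Lean on these libraries where they do the work, as an engineer would, in place of code of your own. Each camera call takes 0.05 s, during which the arm holds its last target. There are 200 camera calls.

## Task

Change the stake in the rotary stake holder: lift the round-topped mushroom stake out of its socket and stand it fully down in the empty middle hole of the wooden rack. Then plug the stake with the pointed horn fully home in the socket, with its horn above the turret's pointer, and finish with the turret turned so that the pointer lines up with the fixed index mark at the edge of the base. Leave the block-headed stake standing in the rack, and do not disturb the jar or the pen cup.

Things in the scene. Friction and masses are not known exactly. Their poses are not given: they have to be found in the camera images.
- socket (a point): centre of the mouth of the rectangular socket in the turret's top, 62 mm above the bench; z up, -x towards the pointer. Through hole 31.6 mm (along x) by 21.6 mm (along y), 40 mm deep, 2.5 mm chamfer. The turret is a 72 x 72 x 40 mm steel block on a 104 mm graduated disc and turns about the socket's vertical centre line.
- pointer_tip (a point): end of the turret's pointer, a raised bar 8 mm wide with a black line on the disc's rim, 62 mm from the turret's axis, 26 mm above the bench.
- turret (a joint): how far the turret has been turned since the start, rad, counter-clockwise from above. To bring the pointer to the index mark it must turn 0.5 to 1.3 rad clockwise. It stays where it is left (friction about 0.12 N m, stops at +-2.2) and turns with a stake in its socket (play about 0.05 rad either way).
- index_mark (a point): top of the index mark, a raised 14 x 12 mm steel block with a black line at the edge of the grey 156 x 150 x 14 mm base plate (fixed to the bench), 71 mm from the turret's axis and 26 mm above the bench; z up, -x from the turret's axis out to the mark, so that this x axis and the socket's agree when the pointer is on the mark.
- middle_hole (a point): centre of the mouth of the empty middle hole in the wooden rack's top, 62 mm above the bench; z up, y along the row of three holes, 78 mm apart. Holes are 34 mm (along x) by 24 mm (along y), 44 mm deep, 2 mm chamfer. Rack 84 x 250 x 62 mm, fixed, its row roughly along world y; horn stake and block stake stand in the end holes, either way round.
- horn_stake_grip (a point): grip point in the horn stake's head, on the tang's axis, 84 mm above the tang's foot, 46 mm above the collar's underside; 108 mm above the bench at the start. z up, -x towards the horn. The head is a bar 24 mm wide (y) and 24 mm high, square from x = -25 to +35 mm, then a tapering round horn to x = -72 mm. Grip it across its 24 mm. About 0.35 kg.
- horn_stake_seat (a point): centre of the underside of the horn stake's collar (42 x 30 x 6 mm), which rests on the rim of a hole; z up, -x towards the horn. Below it the tang: 30 mm (along x) by 20 mm, 38 mm long, its lower 20 mm tapering to 23 x 13 mm at the foot. Above it a neck 20 mm thick to the head. Steel, 107 x 30 x 96 mm in all.
- horn_tip (a point): tip of the horn stake's horn, 70 mm from the stake's axis, level with the head's centre.
- mushroom_stake_grip (a point): grip point in the round head of the mushroom stake, which stands in the socket at the start (109 mm above the bench); on the tang's axis, 85 mm above the tang's foot, 47 mm above the collar's underside; z up. The head is 46 mm in diameter, with a low dome, its top 20 mm and its underside 13 mm from this point. About 0.35 kg.
- mushroom_stake_seat (a point): centre of the underside of the mushroom stake's collar (42 x 30 x 6 mm), which rests on the rim of a hole; z up, x along the tang's 30 mm side. Tang and neck are the same as the horn stake's. Steel, 46 x 46 x 105 mm in all.
- block_stake_grip (a point): centre of the head of the third stake, a plain steel block 58 (along x) x 34 x 24 mm, standing in the other end hole of the rack, 108 mm above the bench; to be left there. Same tang, collar and neck; 96 mm high in all.
- black_jar: bystander: black open jar, 64 mm in diameter, 88 mm high, with a thin brush standing in it to 185 mm; origin at the centre of its underside, z up. It stands between holder and rack, towards the back.
- pen_cup: bystander: white plastic cup with black pens, 87 mm in diameter, 142 mm high with the pens; origin at the centre of its underside, z up. It stands behind the holder, to its right.
Things that resemble listed ones, but are neither listed nor needed, are in the scene too. Leave any green or yellow look-alike of the part that bears horn_stake_grip alone.

How it is judged:
By the outcome, as a careful person would: the job done as asked, in the order asked, and still so for the second after the job is handed in, with the robot touching nothing.
It also fails if it takes over 72 s, if anything falls off the work surface, if the arm or the gripper's body presses on something with over 40 N, if the wrist force passes 120 N, or if a joint passes its speed limit or range.

## Working session

There is one attempt and no reset: what is moved stays moved. The work goes in short steps, Python scripts to look and compute and a tool call to move; the robot and the scene stay as the last step left them, time stands still between calls to the robot, and variables do not carry over. Pictures are saved under pics/ and viewed, about 8 in all and at most 12, crops included, and the job is handed in when it is done.

Besides the shell and the picture viewer there is one more tool, called after "Request:" in YAML: its name, and indented under it one key for each argument. apply_moves: Moves the arm, as the interface text tells. Its arguments: {"type":"object","properties":{"series":{"type":"array"},"fingers":{"type":"number"},"grip_force":{"type":"number"}},"required":["series"]}

```bash
ls; mkdir -p pics; cat > h.py <<'E'
import numpy as np, cv2
from rig import monitor, cams, bot
def grab(n):
    p,d=cams.grab_frame(n); np.savez(''+n+'.npz',p=p,d=d); return p,d
def load(n):
    z=np.load(''+n+'.npz'); return z['p'],z['d']
def ray(n,u,v):
    c=cams.camera_params(n); x=(np.asarray(u,float)-c['cx'])/c['fx']; y=(np.asarray(v,float)-c['cy'])/c['fy']
    a,b=x.copy(),y.copy()
    for _ in range(20):
        s=1+c['k1']*(a*a+b*b); a,b=x/s,y/s
    V=np.array(c['view']); R=V[:3,:3]; o=-R.T@V[:3,3]
    return o, np.stack([a,b,np.ones_like(a)],-1)@R   # dir with unit depth
def onz(n,u,v,z):
    o,d=ray(n,u,v); return o+d*((z-o[2])/d[...,2])[...,None]
def cloud(n,d):
    v,u=np.mgrid[:d.shape[0],:d.shape[1]]
    o,r=ray(n,u,v); P=o+r*d[...,None]; P[d==0]=np.nan; return P
def proj(n,P):
    c=cams.camera_params(n); V=np.array(c['view']); q=V[:3,:3]@np.asarray(P,float)+V[:3,3]
    a,b=q[0]/q[2],q[1]/q[2]; s=1+c['k1']*(a*a+b*b); return c['cx']+c['fx']*a*s,c['cy']+c['fy']*b*s
def save(name,img): cv2.imwrite('pics/'+name,img[...,::-1])
E
python3 - <<'E'
from h import *
s=monitor.observe(); print(s['clock'],s['tool_pos'],s['eef_rot'],s['gripper_width'])
for n in('top','side'):
    p,d=grab(n); save(n+'0.png',p); c=cams.camera_params(n); print(n,c['fx'],c['k1'],np.round(c['view'],3).tolist())
E
```

```text
pics
0.0 [ 0.29320724 -0.60731396  0.22169148] [[ 9.00522681e-01  4.34808145e-01 -8.81773450e-04]
 [ 4.34809026e-01 -9.00521293e-01  1.58448888e-03]
 [-1.05107095e-04 -1.81027123e-03 -9.99998356e-01]] 1.001258371986583
top 479.6850526004743 -0.13539489459430737 [[0.008, -1.0, -0.003, -0.032], [-0.999, -0.008, -0.053, 0.521], [0.053, 0.003, -0.999, 1.396], [0.0, 0.0, 0.0, 1.0]]
side 428.4890485001043 0.010319698654541867 [[0.998, -0.065, 0.022, -0.531], [-0.023, -0.613, -0.79, 0.061], [0.065, 0.787, -0.613, 1.448], [0.0, 0.0, 0.0, 1.0]]
```

View pics/top0.png

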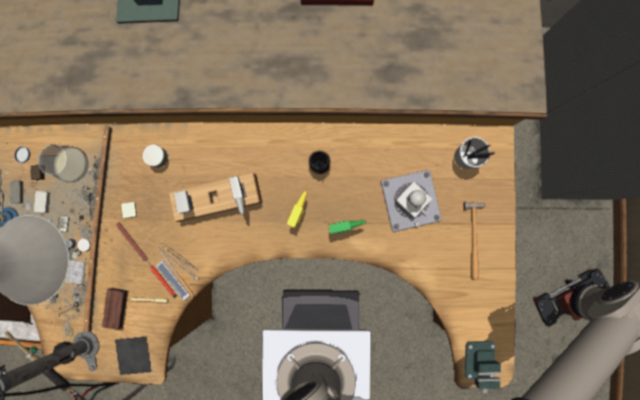

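View pics/side0.png

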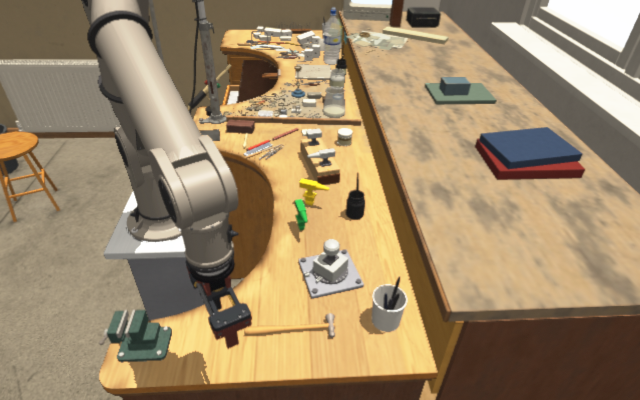

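The top view shows the holder at (412,200) with the mushroom on it, and the rack at (215,198). Three parts could be the horn stake: grey at (238,195) in the rack's right end hole, yellow lying at (298,210), and green lying at (347,227). The grey steel one standing in the rack fits the description. I'll confirm with enlarged crops.

```bash
python3 - <<'E'
from h import *
p,d=load('top')
a=cv2.resize(p[165:235,372:452],None,fx=5,fy=5,interpolation=cv2.INTER_CUBIC)
b=cv2.resize(p[165:235,165:265],None,fx=4,fy=5*1.0*0.8,interpolation=cv2.INTER_CUBIC)
b=cv2.copyMakeBorder(b,0,a.shape[0]-b.shape[0],0,0,cv2.BORDER_CONSTANT)
save('crop_top.png',np.hstack([a,b]))
q,_=load('side')
a=cv2.resize(q[230:300,290:370],None,fx=5,fy=5,interpolation=cv2.INTER_CUBIC)
b=cv2.resize(q[120:190,290:370],None,fx=5,fy=5,interpolation=cv2.INTER_CUBIC)
save('crop_side.png',np.hstack([a,b]))
P=cloud('top',d)
for name,(u0,u1,v0,v1) in dict(rack=(165,265,165,235),hold=(372,452,165,235)).items():
    Q=P[v0:v1,u0:u1]; z=Q[...,2]
    print(name,np.nanmin(z),np.nanmax(z),np.isnan(z).sum())
    for lo,hi in((.01,.018),(.02,.03),(.055,.069),(.09,.104),(.104,.115),(.115,.125),(.125,.14)):
        m=(z>lo)&(z<hi); 
        if m.sum(): print(lo,hi,m.sum(),np.round(Q[m].mean(0),4))
E
```

```text
rack -0.011566860743254415 0.12669544728143434 27
0.01 0.018 67 [0.5288 0.2885 0.0148]
0.02 0.03 56 [0.5319 0.2673 0.0245]
0.055 0.069 1798 [0.5395 0.2922 0.0609]
0.09 0.104 30 [0.538  0.3074 0.1   ]
0.104 0.115 129 [0.528  0.254  0.1117]
0.115 0.125 427 [0.5373 0.3014 0.1188]
0.125 0.14 7 [0.5444 0.2816 0.1258]
hold -0.01065278089310362 0.1315357095318037 22
0.01 0.018 1253 [ 0.5375 -0.2719  0.0135]
0.02 0.03 254 [ 0.5312 -0.2686  0.0227]
0.055 0.069 396 [ 0.5354 -0.2691  0.0611]
0.09 0.104 2 [ 0.5213 -0.2607  0.1005]
0.104 0.115 17 [ 0.5355 -0.2619  0.1103]
0.115 0.125 120 [ 0.5356 -0.2738  0.1212]
0.125 0.14 95 [ 0.5363 -0.2748  0.1277]
```

View pics/crop_top.png

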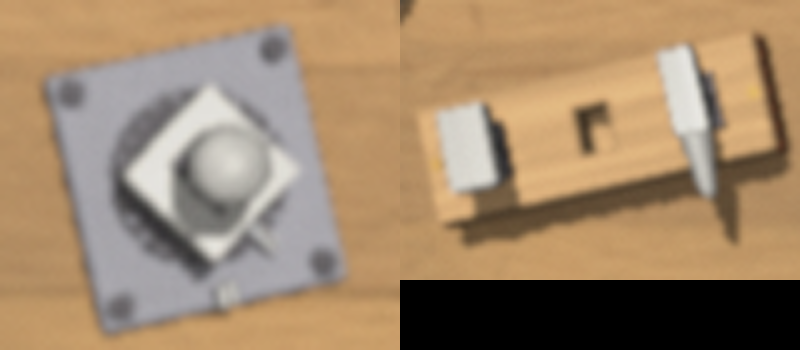

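View pics/crop_side.png

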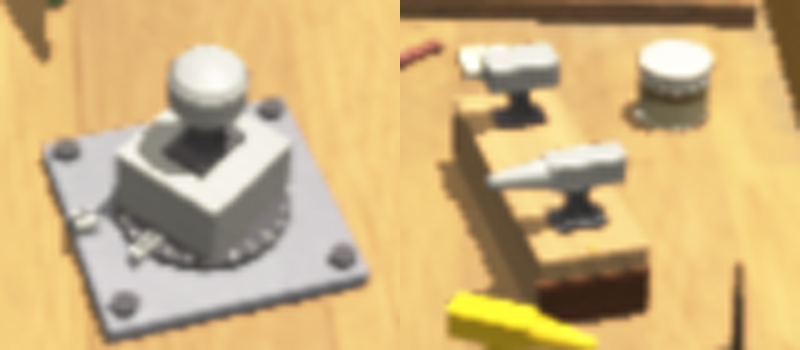

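Confirmed in the crops: in the top crop the grey horn stake's head is at (690,90) and its horn tip at (708,192), pointing towards the robot. The middle hole is at (592,128) and the block stake at (468,150). The pointer is at (262,238), the index mark at (228,296) and the turret's square at (210,172). Next I'll measure these.

```bash
python3 - <<'E'
from h import *
p,d=load('top'); hsv=cv2.cvtColor(p,cv2.COLOR_RGB2HSV); P=cloud('top',d); Z=P[...,2]
def box(m,roi):
    M=np.zeros(m.shape,np.uint8); u0,u1,v0,v1=roi; M[v0:v1,u0:u1]=m[v0:v1,u0:u1]
    c=max(cv2.findContours(M,cv2.RETR_EXTERNAL,cv2.CHAIN_APPROX_NONE)[0],key=cv2.contourArea)
    return c[:,0,:]
def rect(c,z,nm):
    W=onz('top',c[:,0],c[:,1],z)[:,:2]*1000
    r=cv2.minAreaRect(W.astype(np.float32)); print(nm,np.round(r[0],1),np.round(r[1],1),round(r[2],1)); return r
R=(372,452,160,240)
rect(box(Z>.008,R),.014,'base(depth)')
rect(box((hsv[...,1]<70),R),.014,'base(col)')
rect(box((Z>.05),R),.062,'turret(depth)')
rect(box((hsv[...,1]<40)&(hsv[...,2]>165),R),.062,'turret(bright)')
rect(box(Z>.115,R),.118,'mush')
Q=(160,268,165,228)
rect(box(Z>.05,Q),.062,'rack(depth)')
rect(box(Z>.09,(168,205,165,235)),.12,'block')
c=box(Z>.085,(222,268,165,235)); rect(c,.115,'horn')
c=box((hsv[...,1]<60)&(hsv[...,2]>110)&(Z>.08),(222,268,165,235)); rect(c,.115,'horn(col)')
# dark hole
c=box((hsv[...,2]<110),(203,222,188,207)); rect(c,.062,'hole dark')
for nm,(u,v),z in(('pointer',(424.4,212.4),.026),('index',(417.6,224.2),.026)): print(nm,np.round(onz('top',u,v,z)*1000,1))
sp=hsv[...,2]
print(hsv[205:220,416:432,2]); print(hsv[205:220,416:432,1])
print(np.round(Z[205:220,416:432]*1000).astype(int))
E
```

```text
base(depth) [ 537.6 -275. ] [153.5 152.2] 13.3
base(col) [ 537.6 -275.1] [157.2 151.5] 13.1
turret(depth) [ 536.4 -274.6] [72.7 73.4] 45.4
turret(bright) [ 535.3 -269.2] [147.7 138.8] 13.4
mush [ 536.8 -275.6] [41.4 44. ] 89.9
rack(depth) [528.7 294.9] [107.3 251.6] 13.7
block [521.7 371.2] [57.4 37.6] 13.1
horn [541.1 217.9] [103.2  27.4] 14.1
horn(col) [541.  218.5] [103.2  25.8] 14.3
hole dark [540.3 302. ] [25.9 17.5] 0.4
pointer [ 501.2 -313.1   26. ]
index [ 466.5 -293.    26. ]
[[115 124 128 124 123 149 188 212 210 183 147 124 134 161 172 175]
 [ 91 106 114 114 125 162 203 210 186 149 121 121 143 164 172 176]
 [ 90 103 113 116 140 181 204 188 151 127 128 142 157 168 174 175]
 [104 111 115 128 158 193 191 157 125 121 135 155 167 174 175 175]
 [114 117 125 149 174 185 174 149 131 123 136 159 169 174 174 175]
 [120 127 148 170 175 169 165 161 152 142 150 167 174 174 175 176]
 [143 156 175 178 155 139 156 171 168 159 165 174 174 175 175 174]
 [188 192 190 165 128 113 131 158 171 171 171 177 176 175 174 174]
 [217 204 177 139 112 107 114 130 156 171 172 173 175 173 175 175]
 [216 1
[... 1467 characters left out ...]
  23  15  13  13   9   8  17]
 [ 59  57  59  65  66  60  17  27  21  18  10  19  16  10   8  14]
 [ 67  64  61  57  19  19  21  21  27  20  22  13   8  14  13   7]
 [ 56  61  59  23  21  21  22  21  30  29  27  27  15  16  11  15]
 [ 64  60  22  25  19  15  25  14  15  24  22  23  14  10  12  11]
 [ 57  22  22  20  22  26  10  12  12  13  26  10   9   9   9  12]
 [ 21  22  22  22  12  10   9  18  11   7  14  14  12  15  10  15]
 [ 20  18  15  13  12  12  11  13  13  16   6  15  14  12  12  10]
 [  9  10   9   9  16  13  15  15  12  14  11  14  12  15   8  16]
 [  9  10  15  12  13  11   9   9  19  15  13  17  13  18  19  12]
 [ 16  15  15  10  11  18  14  14  11  16  15  14  16   5  12   9]]
```

```bash
python3 - <<'E'
from h import *
p,d=load('top'); P=cloud('top',d); Z=P[...,2]
M=((Z>.048)&(Z<.076)).astype(np.uint8); M[:165]=0;M[235:]=0;M[:,:160]=0;M[:,270:]=0
M=cv2.morphologyEx(M,cv2.MORPH_OPEN,np.ones((5,5),np.uint8))
c=max(cv2.findContours(M,0,1)[0],key=cv2.contourArea)[:,0]
W=onz('top',c[:,0],c[:,1],.062)[:,:2]*1000
r=cv2.minAreaRect(W.astype(np.float32)); print('rack',r)
print('hole centre px',np.round(onz('top',np.array([213.1]),np.array([197.]),.062)*1000,1))
# hole interior from depth
H=P[183:212,203:223]; m=(H[...,2]<.05); print('hole depth px',m.sum()); v,u=np.nonzero(m); u=u+203;v=v+183
print(u.min(),u.max(),v.min(),v.max(), np.round(onz('top',np.array([u.mean()]),np.array([v.mean()]),.062)*1000,1))
# horn: axis from top face points
def pts(roi,lo,hi):
    u0,u1,v0,v1=roi; Q=P[v0:v1,u0:u1].reshape(-1,3); return Q[(Q[:,2]>lo)&(Q[:,2]<hi)]*1000
for nm,roi,lo in(('horn head',(222,268,165,235),.114),('horn all',(222,268,165,235),.09),('block',(165,205,165,235),.112)):
    Q=pts(roi,lo,.135); r=cv2.minAreaRect(Q[:,:2].astype(np.float32)); print(nm,np.round(r[0],1),np.round(r[1],1),round(r[2],2),'z',np.median(Q[:,2]))
# holder again, points
for nm,lo,hi in(('turret',.055,.069),('head',.1,.14)):
    Q=pts((372,452,160,240),lo,hi); r=cv2.minAreaRect(Q[:,:2].astype(np.float32)); print(nm,np.round(r[0],1),np.round(r[1],1),round(r[2],2),'z',np.median(Q[:,2]))
# side check
q,e=grab('side'); S=cloud('side',e); 
for nm,c0,lo,hi in(('mush',(.5365,-.275),.1,.14),('turret',(.5365,-.275),.055,.069)):
    m=(S[...,2]>lo)&(S[...,2]<hi)&(np.hypot(S[...,0]-c0[0],S[...,1]-c0[1])<.06); Q=S[m]*1000; r=cv2.minAreaRect(Q[:,:2].astype(np.float32)); print('side',nm,len(Q),np.round(r[0],1),np.round(r[1],1),round(r[2],1),np.median(Q[:,2]))
m=(S[...,2]>.112)&(S[...,2]<.135)&(np.hypot(S[...,0]-.55,S[...,1]-.22)<.06);Q=S[m]*1000; r=cv2.minAreaRect(Q[:,:2].astype(np.float32)); print('side horn',len(Q),r)
for k in('top','side'): print(k,'pointer tip pred',proj(k,[.5365-.062*np.cos(.80),-.275-.062*np.sin(.80),.026]),'index',proj(k,[.5365-.071*np.cos(.232),-.275-.071*np.sin(.232),.026]))
E
```

```text
rack ((532.261962890625, 329.8667297363281), (85.27274322509766, 182.78201293945312), 12.184842109680176)
hole centre px [[538.9 298.6  62. ]]
hole depth px 105
203 222 183 211 [[537.9 298.   62. ]]
horn head [543.1 219.6] [97.4 24.9] 14.11 z 118.07585263456343
horn all [541.  219.1] [101.8  25.5] 13.32 z 116.76251659342529
block [522.1 375.1] [55.8 34.8] 13.21 z 118.68271298346423
turret [ 536.5 -275.6] [72.6 73.6] 47.44 z 60.814379539995464
head [ 537.  -274.6] [43.5 44.7] 88.75 z 123.68456228615443
side mush 222 [ 535.2 -279.9] [40.1 42.4] 84.6 124.7899006931676
side turret 379 [ 536.2 -276.6] [76.7 73.9] 46.8 64.17093258201211
side horn 133 ((541.4085083007812, 217.0935516357422), (95.7223129272461, 31.53644561767578), 16.28129768371582)
top pointer tip pred (np.float64(426.56948289630094), np.float64(215.10764144865038)) index (np.float64(417.0431698015709), np.float64(223.90261315673743))
side pointer tip pred (np.float64(315.8330479989378), np.float64(280.18304218488896)) index (np.float64(306.31363746581604), np.float64(273.0675616552488))
```

```bash
cat >> h.py <<'E'
def tgt(x,y,z,psi):
    "tool-frame shift (mm) and turn (deg) from the measured pose to TCP x,y,z (mm), tool-x yaw psi (deg)"
    s=monitor.observe(); R=np.array(s['eef_rot']); t=np.array(s['tool_pos'])*1000
    cur=np.degrees(np.arctan2(R[1,0],R[0,0])); dz=(cur-psi+180)%360-180
    print('t',round(s['clock'],2),'tcp',np.round(t,1),'yaw',round(cur,2),'w',round(s['gripper_width']*88,1),'F',np.round(s['wrist_force'],1),'T',np.round(s['torque'],2),'q',np.round(s['joint_positions'],2))
    print('shift',np.round(R.T@(np.array([x,y,z])-t),1),'turn',round(dz,2))
E
```

Request:
apply_moves:
  series:
    - [0.036,-0.019,0,0]
    - [0.072,-0.038,0,0]
    - [0.108,-0.057,0,0]
    - [0.144,-0.076,0,0]
    - [0.18,-0.095,0,0]

```text
clock: 0.57
tool_pos: [0.4149, -0.4423, 0.2225]
eef_rot: [[0.901, 0.435, -0.0], [0.435, -0.901, 0.0], [-0.0, -0.0, -1.0]]
wrist_force: [-0.4, 0.2, 0.2]
gripper_width: 1.0
```

Request:
apply_moves:
  series:
    - [0.034,-0.018,0,-4]
    - [0.068,-0.036,0,-8]
    - [0.102,-0.054,0,-12]
    - [0.136,-0.072,0,-16]
    - [0.17,-0.09,0,-20]

```text
clock: 0.98
tool_pos: [0.5289, -0.2874, 0.2226]
eef_rot: [[0.695, 0.719, -0.0], [0.719, -0.695, -0.0], [-0.0, -0.0, -1.0]]
wrist_force: [-0.2, -0.5, 0.5]
gripper_width: 0.999
```

```bash
python3 -c "
from h import *
tgt(536.5,-275,160,46.5)"
```

```text
t 0.98 tcp [ 528.9 -287.4  222.6] yaw 45.97 w 87.9 F [-0.2 -0.5  0.5] T [ 0.01 -0.07 -0.  ] q [ 0.53  0.37 -0.18  1.73  0.07  1.06 -0.44]
shift [14.2 -3.1 62.6] turn -0.53
```

Request:
apply_moves:
  series:
    - [0.014,-0.003,0.01,-0.5]
    - [0.014,-0.003,0.04,-0.5]
    - [0.014,-0.003,0.07,-0.5]
    - [0.014,-0.003,0.1,-0.5]
    - [0.014,-0.003,0.132,-0.5]
  grip_force: 40

```text
clock: 1.4
tool_pos: [0.5355, -0.2774, 0.0893]
eef_rot: [[0.692, 0.722, 0.0], [0.722, -0.692, -0.001], [-0.0, 0.001, -1.0]]
wrist_force: [0.4, 0.2, 0.3]
gripper_width: 1.001
```

Request:
apply_moves:
  series:
    - [0,0,0,0]
    - [0,0,0,0]
    - [0,0,0,0]

```text
clock: 1.65
tool_pos: [0.5365, -0.2776, 0.092]
eef_rot: [[0.692, 0.722, 0.001], [0.722, -0.692, -0.001], [0.0, 0.001, -1.0]]
wrist_force: [0.4, -0.5, 0.2]
gripper_width: 1.0
```

```bash
python3 -c "
from h import *
tgt(536.5,-275,90,46.5)
p,d=grab('top');q,e=grab('side')
a=cv2.resize(p[155:245,362:462],None,fx=4,fy=4,interpolation=cv2.INTER_CUBIC)
b=cv2.resize(q[210:300,280:380],None,fx=4,fy=4,interpolation=cv2.INTER_CUBIC)
save('g1.png',np.hstack([a,b]))"
```

```text
t 1.65 tcp [ 536.5 -277.6   92. ] yaw 46.23 w 88.0 F [ 0.4 -0.5  0.2] T [-0.02 -0.02 -0.01] q [ 0.5   0.52 -0.17  1.83  0.12  0.8  -0.49]
shift [ 1.9 -1.8  2. ] turn -0.27
```

View pics/g1.png

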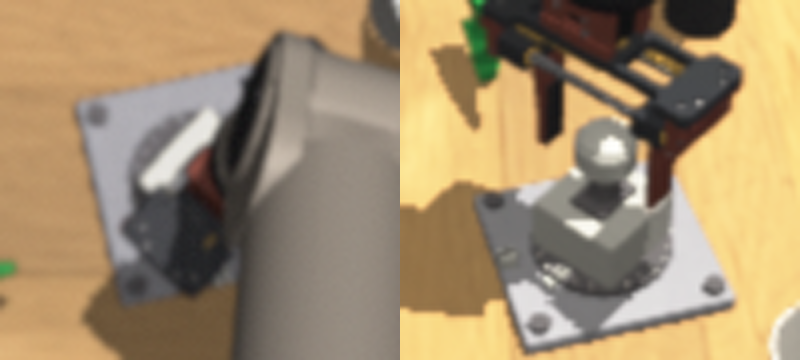

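Picture 5: in the side crop the fingers, at (550,115) and (660,180), straddle the mushroom head at (605,150). I'll correct by 2 mm and close.

Request:
apply_moves:
  series:
    - [0.002,-0.002,0.002,0]
    - [0.002,-0.002,0.002,0]
    - [0.002,-0.002,0.002,0]
    - [0.002,-0.002,0.002,0]
    - [0.002,-0.002,0.002,0]
  fingers: 0
  grip_force: 40

```text
clock: 2.17
tool_pos: [0.5359, -0.2742, 0.0889]
eef_rot: [[0.691, 0.723, 0.0], [0.723, -0.691, -0.0], [0.0, 0.0, -1.0]]
wrist_force: [-0.3, -1.2, 0.2]
gripper_width: 0.663
```

Request:
apply_moves:
  series:
    - [0,0,0,0]
    - [0,0,0,0]
    - [0,0,0,0]
    - [0,0,0,0]

```text
clock: 2.5
tool_pos: [0.537, -0.2751, 0.0894]
eef_rot: [[0.692, 0.722, 0.003], [0.722, -0.692, -0.001], [0.001, 0.003, -1.0]]
wrist_force: [2.8, -3.1, 2.6]
gripper_width: 0.508
```

```bash
python3 -c "
from h import *
tgt(536.5,-275,90,46.5)"
```

```text
t 2.5 tcp [ 537.  -275.1   89.4] yaw 46.25 w 44.7 F [ 2.8 -3.1  2.6] T [-0.66 -0.72 -0.05] q [ 0.5   0.52 -0.17  1.84  0.12  0.79 -0.5 ]
shift [-0.3 -0.4 -0.6] turn -0.25
```

Request:
apply_moves:
  series:
    - [0,0,-0.01,0]
    - [0,0,-0.022,0]
    - [0,0,-0.036,0]
    - [0,0,-0.054,0]
    - [0,0,-0.075,0]

```text
clock: 2.92
tool_pos: [0.5332, -0.2727, 0.162]
eef_rot: [[0.691, 0.723, -0.006], [0.723, -0.691, 0.003], [-0.002, -0.007, -1.0]]
wrist_force: [0.9, 0.2, -3.5]
gripper_width: 0.51
```

Request:
apply_moves:
  series:
    - [0,0,-0.015,0]
    - [0,0,-0.03,0]
    - [0,0,-0.045,0]
    - [0,0,-0.051,0]

```text
clock: 3.25
tool_pos: [0.5352, -0.2735, 0.2153]
eef_rot: [[0.691, 0.723, -0.001], [0.723, -0.691, 0.001], [-0.0, -0.001, -1.0]]
wrist_force: [0.4, -0.4, -4.8]
gripper_width: 0.508
```

```bash
python3 -c "
from h import *
tgt(540,298,215,13.7)
p,d=grab('top');q,e=grab('side')
b=q[170:310,250:410]; save('lift.png',cv2.resize(b,None,fx=4,fy=4,interpolation=cv2.INTER_CUBIC))"
```

```text
t 3.25 tcp [ 535.2 -273.5  215.3] yaw 46.29 w 44.7 F [ 0.4 -0.4 -4.8] T [-0.05 -0.1   0.  ] q [ 0.51  0.37 -0.19  1.74  0.08  1.04 -0.46]
shift [ 416.4 -391.5    0.8] turn 32.59
```

View pics/lift.png

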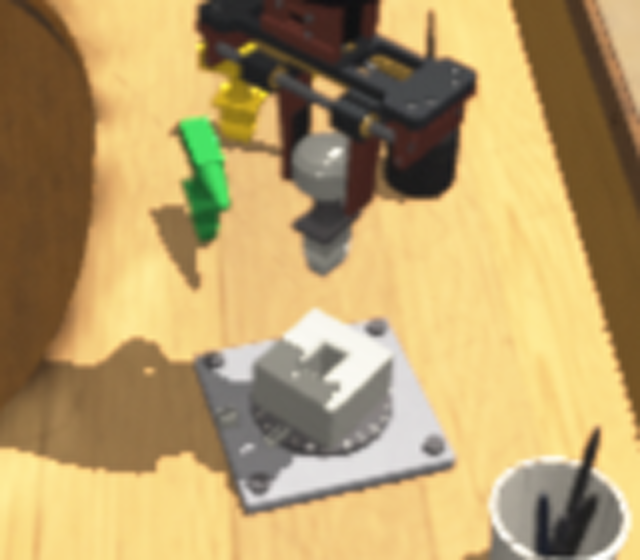

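Picture 6: the stake hangs straight in the grip at (325,200), and the empty socket shows at (325,365). Carrying to the rack.

Request:
apply_moves:
  series:
    - [0.015,-0.014,0,0]
    - [0.035,-0.033,0,0]
    - [0.057,-0.054,0,0]
    - [0.08,-0.075,0,0]
    - [0.104,-0.098,0,0]

```text
clock: 3.77
tool_pos: [0.5353, -0.1302, 0.2127]
eef_rot: [[0.692, 0.722, -0.004], [0.722, -0.692, 0.001], [-0.002, -0.003, -1.0]]
wrist_force: [0.1, 0.4, -4.3]
gripper_width: 0.51
```

Request:
apply_moves:
  series:
    - [0.021,-0.02,0,0]
    - [0.042,-0.039,0,0]
    - [0.062,-0.059,0,0]
    - [0.083,-0.078,0,0]
    - [0.104,-0.098,0,0]

```text
clock: 4.18
tool_pos: [0.5364, 0.0128, 0.2129]
eef_rot: [[0.691, 0.723, -0.004], [0.723, -0.691, -0.0], [-0.003, -0.002, -1.0]]
wrist_force: [0.7, -0.3, -3.4]
gripper_width: 0.511
```

Request:
apply_moves:
  series:
    - [0.021,-0.02,0,0]
    - [0.042,-0.039,0,0]
    - [0.062,-0.059,0,0]
    - [0.083,-0.078,0,0]
    - [0.104,-0.098,0,0]

```text
clock: 4.6
tool_pos: [0.5375, 0.1553, 0.2128]
eef_rot: [[0.691, 0.723, -0.004], [0.723, -0.691, -0.001], [-0.003, -0.002, -1.0]]
wrist_force: [0.3, 0.2, -4.9]
gripper_width: 0.508
```

Request:
apply_moves:
  series:
    - [0.025,-0.024,0,6.5]
    - [0.05,-0.048,0,13]
    - [0.075,-0.071,0,19.5]
    - [0.095,-0.089,0,26]
    - [0.104,-0.098,0,32.6]

```text
clock: 5.02
tool_pos: [0.5376, 0.302, 0.2126]
eef_rot: [[0.972, 0.236, -0.004], [0.236, -0.972, 0.001], [-0.003, -0.002, -1.0]]
wrist_force: [-0.1, 0.5, -3.3]
gripper_width: 0.508
```

Request:
apply_moves:
  series:
    - [0,0,0,0]
    - [0,0,0,0]
    - [0,0,0,0]
    - [0,0,0,0]

```text
clock: 5.35
tool_pos: [0.5402, 0.2953, 0.2138]
eef_rot: [[0.972, 0.236, -0.001], [0.236, -0.972, -0.002], [-0.002, 0.001, -1.0]]
wrist_force: [0.1, -0.7, -3.3]
gripper_width: 0.511
```

```bash
python3 -c "
from h import *
tgt(540,298,215,13.7)
q,e=grab('side');p,d=grab('top')
# hole seen in both views
for n,z in(('side',.062),('top',.062)): print(n,proj(n,[.540,.298,.062]))
b=q[100:190,280:380]; a=p[160:240,165:265]
f=lambda i:cv2.resize(i,(400,360),interpolation=cv2.INTER_CUBIC)
save('rack1.png',np.hstack([f(b),f(a)]))"
```

```text
t 5.35 tcp [540.2 295.3 213.8] yaw 13.64 w 45.0 F [ 0.1 -0.7 -3.3] T [ 0.04 -0.04 -0.03] q [-0.37  0.41 -0.31  1.69  0.14  1.06 -2.05]
shift [ 0.4 -2.7 -1.2] turn -0.06
side (np.float64(319.2834387876495), np.float64(153.97201353995595))
top (np.float64(213.31645121778627), np.float64(196.6266992055384))
```

View pics/rack1.png

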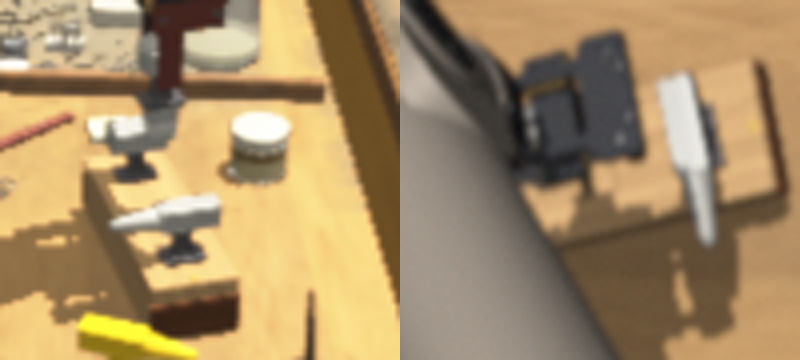

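Picture 7: the stake at (165,100) in the side crop is over the rack, clear of the horn stake at (175,215). The middle hole itself is hidden. Descending in stages, watching the force.

Request:
apply_moves:
  series:
    - [0,-0.0027,0.02,0]
    - [0,-0.0027,0.04,0]
    - [0,-0.0027,0.06,0]
    - [0,-0.0027,0.075,0]
    - [0,-0.0027,0.082,0]

```text
clock: 5.87
tool_pos: [0.5387, 0.2983, 0.1305]
eef_rot: [[0.972, 0.236, -0.003], [0.236, -0.972, -0.002], [-0.003, 0.001, -1.0]]
wrist_force: [-0.8, -0.4, -4.3]
gripper_width: 0.511
```

Request:
apply_moves:
  series:
    - [0,0,0.003,0]
    - [0,0,0.006,0]
    - [0,0,0.009,0]
    - [0,0,0.012,0]
    - [0,0,0.015,0]

```text
clock: 6.28
tool_pos: [0.54, 0.3003, 0.1183]
eef_rot: [[0.972, 0.236, 0.001], [0.236, -0.972, 0.001], [0.001, -0.0, -1.0]]
wrist_force: [0.3, 0.4, -3.1]
gripper_width: 0.507
```

```bash
python3 -c "
from h import *
tgt(540,298,90,13.7)"
```

```text
t 6.28 tcp [540.  300.3 118.3] yaw 13.67 w 44.6 F [ 0.3  0.4 -3.1] T [ 0.   -0.02  0.01] q [-0.39  0.51 -0.29  1.77  0.18  0.88 -2.1 ]
shift [-0.6  2.3 28.3] turn -0.03
```

Request:
apply_moves:
  series:
    - [0,0.0005,0.004,0]
    - [0,0.0005,0.008,0]
    - [0,0.0005,0.011,0]
    - [0,0.0005,0.014,0]
    - [0,0.0005,0.016,0]

```text
clock: 6.7
tool_pos: [0.5394, 0.2995, 0.1012]
eef_rot: [[0.972, 0.236, -0.0], [0.236, -0.972, -0.0], [-0.0, 0.0, -1.0]]
wrist_force: [-0.3, 0.1, -3.4]
gripper_width: 0.51
```

```bash
python3 -c "
from h import *
tgt(540,298,90,13.7)"
```

```text
t 6.7 tcp [539.4 299.5 101.2] yaw 13.67 w 44.9 F [-0.3  0.1 -3.4] T [ 0.09 -0.04  0.04] q [-0.39  0.53 -0.29  1.79  0.19  0.85 -2.1 ]
shift [ 0.2  1.6 11.2] turn -0.03
```

No contact yet; going on to the seat.

Request:
apply_moves:
  series:
    - [0,0,0.003,0]
    - [0,0,0.006,0]
    - [0,0,0.009,0]
    - [0,0,0.01,0]
    - [0,0,0.011,0]

```text
clock: 7.12
tool_pos: [0.5395, 0.2995, 0.0904]
eef_rot: [[0.972, 0.236, -0.0], [0.236, -0.972, -0.0], [-0.0, 0.0, -1.0]]
wrist_force: [0.2, 0.9, -4.2]
gripper_width: 0.506
```

Request:
apply_moves:
  series:
    - [0,0,0.001,0]
    - [0,0,0.002,0]
    - [0,0,0.002,0]

```text
clock: 7.37
tool_pos: [0.5399, 0.2997, 0.0894]
eef_rot: [[0.972, 0.236, 0.001], [0.236, -0.972, 0.0], [0.001, 0.0, -1.0]]
wrist_force: [-1.8, -2.0, 2.3]
gripper_width: 0.508
```

```bash
python3 -c "
from h import *
tgt(540,298,90,13.7)"
```

```text
t 7.37 tcp [539.9 299.7  89.4] yaw 13.67 w 44.7 F [-1.8 -2.   2.3] T [-0.29  0.41 -0.  ] q [-0.4   0.55 -0.28  1.79  0.2   0.83 -2.11]
shift [-0.3  1.7 -0.6] turn -0.03
```

Request:
apply_moves:
  series:
    - [0,0,0,0]
    - [0,0,0,0]
    - [0,0,0,0]
    - [0,0,0,0]
  fingers: 0.66

```text
clock: 7.7
tool_pos: [0.5398, 0.2998, 0.0888]
eef_rot: [[0.972, 0.236, 0.001], [0.236, -0.972, 0.0], [0.001, -0.0, -1.0]]
wrist_force: [0.3, -0.5, 0.5]
gripper_width: 0.661
```

Request:
apply_moves:
  series:
    - [0,0,-0.02,0]
    - [0,0,-0.04,0]
    - [0,0,-0.06,0]
    - [0,0,-0.08,0]

```text
clock: 8.03
tool_pos: [0.5396, 0.2997, 0.1696]
eef_rot: [[0.972, 0.236, 0.0], [0.236, -0.972, 0.0], [0.0, -0.0, -1.0]]
wrist_force: [-0.5, 0.1, 0.6]
gripper_width: 0.662
```

Request:
apply_moves:
  series:
    - [0,0.019,0,0]
    - [0,0.038,0,0]
    - [0,0.057,0,0]
    - [0,0.078,0,0]
    - [0,0.078,0,0]
  fingers: 0.55

```text
clock: 8.45
tool_pos: [0.5597, 0.2185, 0.1686]
eef_rot: [[0.973, 0.231, 0.001], [0.231, -0.973, -0.003], [0.0, 0.003, -1.0]]
wrist_force: [1.0, -1.2, -0.9]
gripper_width: 0.547
```

```bash
python3 -c "
from h import *
tgt(559,222.5,89,13.7)
q,e=grab('side'); b=q[95:195,270:380]; save('rack2.png',cv2.resize(b,None,fx=5,fy=5,interpolation=cv2.INTER_CUBIC))
S=cloud('side',e)
for nm,c in(('mush',(.540,.299)),('horn',(.545,.219)),('block',(.522,.374))):
    m=(S[...,2]>.09)&(S[...,2]<.145)&(np.hypot(S[...,0]-c[0],S[...,1]-c[1])<.03); print(nm,m.sum(),np.round(np.percentile(S[m][:,2],95),4),np.round(S[m].mean(0),4))"
```

```text
t 8.45 tcp [559.7 218.5 168.6] yaw 13.33 w 48.1 F [ 1.  -1.2 -0.9] T [-0.02  0.   -0.  ] q [-0.26  0.43 -0.28  1.78  0.15  0.96 -1.94]
shift [ 0.2 -4.3 79.6] turn -0.37
mush 119 0.1321 [0.5355 0.2868 0.1195]
horn 131 0.1245 [0.5475 0.2143 0.1143]
block 115 0.1264 [0.5219 0.3669 0.1164]
```

View pics/rack2.png

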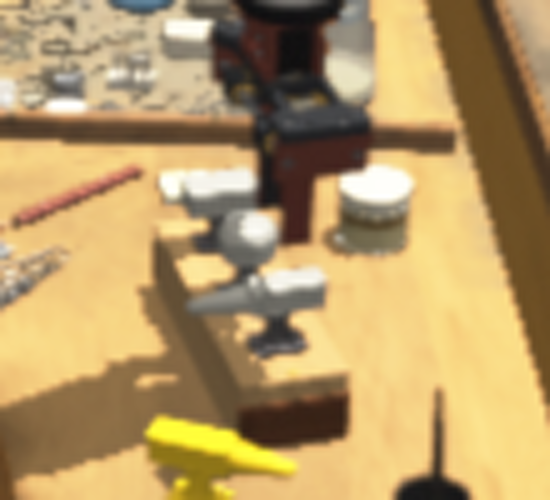

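Picture 8: the mushroom at (248,240) stands in the middle hole, with the block behind at (210,190) and the horn stake in front at (280,295). Settling, then fetching the horn stake.

Request:
apply_moves:
  series:
    - [0,0.001,0.015,0]
    - [0,0.001,0.03,0]
    - [0,0.001,0.03,0]
    - [0,0.001,0.03,0]
    - [0,0.001,0.03,0]

```text
clock: 8.92
tool_pos: [0.5583, 0.224, 0.1393]
eef_rot: [[0.971, 0.237, 0.001], [0.237, -0.971, 0.001], [0.001, -0.001, -1.0]]
wrist_force: [0.0, 0.7, 1.0]
gripper_width: 0.552
```

```bash
python3 -c "
from h import *
tgt(559,222.5,89,13.7)"
```

```text
t 8.92 tcp [558.3 224.  139.3] yaw 13.74 w 48.6 F [0.  0.7 1. ] T [ 0.06 -0.02 -0.01] q [-0.27  0.46 -0.28  1.8   0.16  0.9  -1.95]
shift [ 0.3  1.6 50.3] turn 0.04
```

Request:
apply_moves:
  series:
    - [0,0.001,0.015,0]
    - [0,0.001,0.03,0]
    - [0,0.001,0.042,0]
    - [0,0.001,0.05,0]
    - [0,0.001,0.05,0]

```text
clock: 9.33
tool_pos: [0.5576, 0.2217, 0.0873]
eef_rot: [[0.972, 0.237, -0.002], [0.237, -0.972, -0.001], [-0.002, 0.0, -1.0]]
wrist_force: [-0.3, -0.1, -0.0]
gripper_width: 0.548
```

Request:
apply_moves:
  series:
    - [0,0,0,0]
    - [0,0,0,0]
    - [0,0,0,0]
    - [0,0,0,0]
    - [0,0,0,0]
  fingers: 0
  grip_force: 50

```text
clock: 9.75
tool_pos: [0.5589, 0.222, 0.0894]
eef_rot: [[0.972, 0.236, 0.001], [0.236, -0.972, 0.001], [0.001, -0.0, -1.0]]
wrist_force: [0.1, -0.1, 2.6]
gripper_width: 0.273
```

```bash
python3 -c "
from h import *
tgt(559,222.5,89,13.7)"
```

```text
t 9.75 tcp [558.9 222.   89.4] yaw 13.66 w 24.0 F [ 0.1 -0.1  2.6] T [-0.04 -0.   -0.04] q [-0.28  0.52 -0.27  1.83  0.19  0.81 -1.97]
shift [ 0.2 -0.4  0.4] turn -0.04
```

Request:
apply_moves:
  series:
    - [0,0,-0.01,0]
    - [0,0,-0.022,0]
    - [0,0,-0.036,0]
    - [0,0,-0.054,0]
    - [0,0,-0.075,0]

```text
clock: 10.17
tool_pos: [0.5575, 0.2213, 0.1643]
eef_rot: [[0.972, 0.236, -0.002], [0.236, -0.972, -0.001], [-0.002, 0.0, -1.0]]
wrist_force: [0.8, 0.8, -3.9]
gripper_width: 0.274
```

Request:
apply_moves:
  series:
    - [0,0,-0.02,0]
    - [0,0,-0.04,0]
    - [0,0,-0.051,0]
    - [0,0,-0.051,0]
    - [0,0,-0.051,0]

```text
clock: 10.58
tool_pos: [0.5584, 0.2217, 0.2149]
eef_rot: [[0.972, 0.236, 0.001], [0.236, -0.972, 0.0], [0.001, 0.0, -1.0]]
wrist_force: [-0.2, -0.0, -5.0]
gripper_width: 0.273
```

```bash
python3 -c "
from h import *
tgt(536.5,-275,215,46.5)"
```

```text
t 10.58 tcp [558.4 221.7 214.9] yaw 13.67 w 24.0 F [-0.2 -0.  -5. ] T [-0.03  0.05  0.01] q [-0.25  0.38 -0.29  1.73  0.12  1.05 -1.92]
shift [-1.386e+02  4.775e+02 -1.000e-01] turn -32.83
```

Request:
apply_moves:
  series:
    - [-0.005,0.018,0,0]
    - [-0.012,0.042,0,0]
    - [-0.02,0.068,0,0]
    - [-0.027,0.094,0,0]
    - [-0.035,0.12,0,0]

```text
clock: 11.0
tool_pos: [0.5515, 0.0955, 0.2128]
eef_rot: [[0.972, 0.237, -0.003], [0.237, -0.972, -0.001], [-0.003, -0.0, -1.0]]
wrist_force: [1.2, -0.1, -4.5]
gripper_width: 0.27
```

Request:
apply_moves:
  series:
    - [-0.007,0.024,0,0]
    - [-0.014,0.048,0,0]
    - [-0.021,0.072,0,0]
    - [-0.028,0.096,0,0]
    - [-0.035,0.12,0,0]

```text
clock: 11.42
tool_pos: [0.5457, -0.0292, 0.2129]
eef_rot: [[0.972, 0.236, -0.003], [0.236, -0.972, -0.0], [-0.003, -0.001, -1.0]]
wrist_force: [-0.2, -0.4, -4.3]
gripper_width: 0.268
```

Request:
apply_moves:
  series:
    - [-0.007,0.024,0,0]
    - [-0.014,0.048,0,0]
    - [-0.021,0.072,0,0]
    - [-0.028,0.096,0,0]
    - [-0.035,0.12,0,0]

```text
clock: 11.83
tool_pos: [0.5401, -0.1538, 0.2129]
eef_rot: [[0.972, 0.236, -0.003], [0.236, -0.972, 0.001], [-0.003, -0.001, -1.0]]
wrist_force: [0.6, -0.1, -4.3]
gripper_width: 0.269
```

Request:
apply_moves:
  series:
    - [-0.008,0.028,0,-6.5]
    - [-0.016,0.056,0,-13]
    - [-0.024,0.084,0,-19.5]
    - [-0.031,0.107,0,-26]
    - [-0.034,0.118,0,-32.8]

```text
clock: 12.25
tool_pos: [0.534, -0.2796, 0.2125]
eef_rot: [[0.688, 0.726, -0.004], [0.726, -0.688, -0.001], [-0.003, -0.002, -1.0]]
wrist_force: [-0.5, -0.8, -4.2]
gripper_width: 0.273
```

Request:
apply_moves:
  series:
    - [0,0,0,0]
    - [0,0,0,0]
    - [0,0,0,0]
    - [0,0,0,0]
    - [0,0,0,0]

```text
clock: 12.67
tool_pos: [0.5367, -0.2738, 0.2145]
eef_rot: [[0.688, 0.726, -0.0], [0.726, -0.688, 0.001], [0.0, -0.001, -1.0]]
wrist_force: [0.2, 0.4, -5.6]
gripper_width: 0.268
```

```bash
python3 -c "
from h import *
tgt(536.5,-275,215,46.5)
q,e=grab('side');p,d=grab('top')
# turret yaw and centre again, from the side view's top face
S=cloud('side',e); m=(S[...,2]>.057)&(S[...,2]<.071)&(np.hypot(S[...,0]-.5365,S[...,1]+.275)<.058)
r=cv2.minAreaRect((S[m][:,:2]*1000).astype(np.float32)); print(r)
b=q[170:310,250:410]; save('over.png',cv2.resize(b,None,fx=4,fy=4,interpolation=cv2.INTER_CUBIC))"
```

```text
t 12.67 tcp [ 536.7 -273.8  214.5] yaw 46.53 w 23.6 F [ 0.2  0.4 -5.6] T [-0.02 -0.03 -0.02] q [ 0.52  0.38 -0.19  1.73  0.08  1.04 -0.46]
shift [-1.   0.7 -0.5] turn 0.03
((536.8456420898438, -275.78363037109375), (77.70640563964844, 74.08607482910156), 46.29419708251953)
```

View pics/over.png

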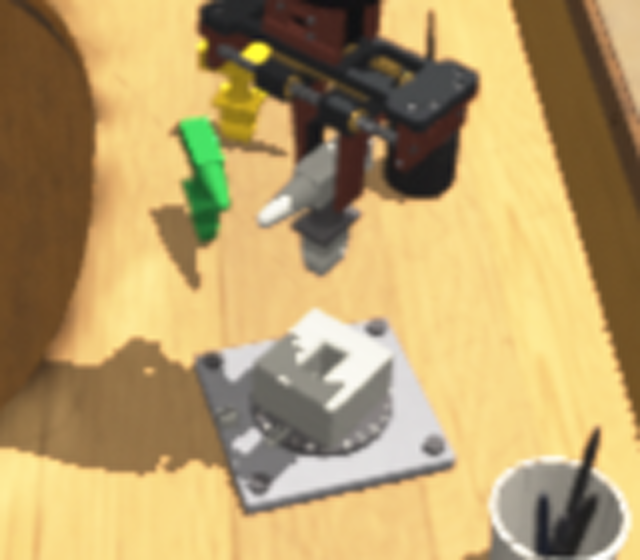

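Picture 9: the horn stake hangs upright at (325,200) with its horn at (275,212), pointing the pointer's way. The socket is open at (325,365). Inserting.

Request:
apply_moves:
  series:
    - [-0.001,0.0005,0.02,0]
    - [-0.001,0.0005,0.04,0]
    - [-0.001,0.0005,0.06,0]
    - [-0.001,0.0005,0.075,0]
    - [-0.001,0.0005,0.082,0]

```text
clock: 13.18
tool_pos: [0.535, -0.2756, 0.1306]
eef_rot: [[0.689, 0.725, -0.003], [0.725, -0.689, 0.001], [-0.001, -0.003, -1.0]]
wrist_force: [-0.2, 0.6, -4.6]
gripper_width: 0.269
```

Request:
apply_moves:
  series:
    - [0,0,0.003,0]
    - [0,0,0.006,0]
    - [0,0,0.009,0]
    - [0,0,0.012,0]
    - [0,0,0.015,0]

```text
clock: 13.6
tool_pos: [0.5366, -0.2768, 0.1182]
eef_rot: [[0.689, 0.725, 0.001], [0.725, -0.689, -0.001], [0.001, 0.001, -1.0]]
wrist_force: [-0.4, -0.1, -3.9]
gripper_width: 0.274
```

```bash
python3 -c "
from h import *
tgt(536.5,-275,89,46.5)"
```

```text
t 13.6 tcp [ 536.6 -276.8  118.2] yaw 46.46 w 24.1 F [-0.4 -0.1 -3.9] T [ 0.01 -0.07 -0.02] q [ 0.51  0.48 -0.18  1.82  0.11  0.85 -0.48]
shift [ 1.2 -1.4 29.2] turn -0.04
```

Request:
apply_moves:
  series:
    - [0.001,-0.001,0.002,0]
    - [0.001,-0.001,0.005,0]
    - [0.001,-0.001,0.008,0]
    - [0.001,-0.001,0.011,0]
    - [0.001,-0.001,0.013,0]

```text
clock: 14.02
tool_pos: [0.538, -0.2763, 0.1055]
eef_rot: [[0.689, 0.725, 0.004], [0.725, -0.689, -0.002], [0.001, 0.005, -1.0]]
wrist_force: [3.8, -4.4, -1.5]
gripper_width: 0.265
```

```bash
python3 -c "
from h import *
tgt(536.5,-275,89,46.5)"
```

```text
t 14.02 tcp [ 538.  -276.3  105.5] yaw 46.46 w 23.3 F [ 3.8 -4.4 -1.5] T [-1.06 -1.18  0.09] q [ 0.51  0.5  -0.18  1.82  0.12  0.82 -0.49]
shift [-0.1 -2.1 16.5] turn -0.04
```

Request:
apply_moves:
  series:
    - [0,0.001,0,0]
    - [0,0.0015,0.002,0]
    - [0,0.0015,0.004,0]
    - [0,0.0015,0.006,0]

```text
clock: 14.35
tool_pos: [0.538, -0.2766, 0.0988]
eef_rot: [[0.689, 0.725, 0.002], [0.725, -0.689, -0.001], [0.001, 0.002, -1.0]]
wrist_force: [3.9, -3.6, -0.8]
gripper_width: 0.267
```

```bash
python3 -c "
from h import *
tgt(536.5,-275,89,46.5)"
```

```text
t 14.35 tcp [ 538.  -276.6   98.8] yaw 46.47 w 23.5 F [ 3.9 -3.6 -0.8] T [-0.92 -1.14  0.04] q [ 0.51  0.51 -0.18  1.83  0.12  0.82 -0.49]
shift [ 0.2 -2.2  9.8] turn -0.03
```

Request:
apply_moves:
  series:
    - [0,0.001,0,0]
    - [0,0.001,0.003,0]
    - [0,0.001,0.006,0]
    - [0,0.001,0.008,0]
    - [0,0.001,0.009,0]

```text
clock: 14.77
tool_pos: [0.5381, -0.2768, 0.0894]
eef_rot: [[0.689, 0.725, 0.0], [0.725, -0.689, -0.0], [0.0, 0.0, -1.0]]
wrist_force: [4.6, -1.7, 0.2]
gripper_width: 0.271
```

```bash
python3 -c "
from h import *
tgt(536.5,-275,89,46.5)"
```

```text
t 14.77 tcp [ 538.1 -276.8   89.4] yaw 46.48 w 23.9 F [ 4.6 -1.7  0.2] T [-0.54 -0.99  0.09] q [ 0.51  0.52 -0.18  1.83  0.12  0.8  -0.49]
shift [ 0.2 -2.4  0.4] turn -0.02
```

Request:
apply_moves:
  series:
    - [0.001,0,0.001,0]
    - [0.001,0,0.002,0]
    - [0.001,0,0.003,0]
    - [0.001,0,0.003,0]

```text
clock: 15.1
tool_pos: [0.5382, -0.2768, 0.0893]
eef_rot: [[0.689, 0.725, -0.001], [0.725, -0.689, -0.001], [-0.001, 0.0, -1.0]]
wrist_force: [-4.7, -0.6, 20.0]
gripper_width: 0.27
```

```bash
python3 -c "
from h import *
tgt(538,-276.8,89,13.2)"
```

```text
t 15.1 tcp [ 538.2 -276.8   89.3] yaw 46.43 w 23.7 F [-4.7 -0.6 20. ] T [0.05 1.07 0.14] q [ 0.5   0.52 -0.18  1.83  0.12  0.8  -0.49]
shift [-0.1 -0.1  0.3] turn 33.23
```

Seated: 20 N reaction with z unchanged at 89.3 mm. Relaxing the push and turning clockwise.

Request:
apply_moves:
  series:
    - [-0.001,0,-0.0025,0]
    - [-0.001,0,-0.0025,4]
    - [-0.001,0,-0.0025,8]
    - [-0.001,0,-0.0025,12]
    - [-0.001,0,-0.0025,16]

```text
clock: 15.52
tool_pos: [0.5388, -0.277, 0.0896]
eef_rot: [[0.863, 0.504, 0.002], [0.504, -0.863, -0.001], [0.001, 0.001, -1.0]]
wrist_force: [4.5, -2.4, 0.2]
gripper_width: 0.271
```

Request:
apply_moves:
  series:
    - [0,0,0,4]
    - [0,0,0,8]
    - [0,0,0,12]
    - [0,0,0,16]
    - [0,0,0,17]

```text
clock: 15.93
tool_pos: [0.5388, -0.2771, 0.0896]
eef_rot: [[0.973, 0.23, 0.002], [0.23, -0.973, -0.001], [0.002, 0.001, -1.0]]
wrist_force: [4.1, -2.4, 0.8]
gripper_width: 0.272
```

```bash
python3 -c "
from h import *
tgt(538,-276.8,89,13.2)
q,e=grab('side');p,d=grab('top')
S=cloud('side',e); m=(S[...,2]>.055)&(S[...,2]<.071)&(np.hypot(S[...,0]-.537,S[...,1]+.2755)<.058)
r=cv2.minAreaRect((S[m][:,:2]*1000).astype(np.float32)); print(r)
a=p[165:235,372:452];b=q[235:300,285:365]; f=lambda i:cv2.resize(i,(400,350),interpolation=cv2.INTER_CUBIC)
save('turn1.png',np.hstack([f(a),f(b)]))"
```

```text
t 15.93 tcp [ 538.8 -277.1   89.6] yaw 13.31 w 23.9 F [ 4.1 -2.4  0.8] T [-0.64 -1.12  0.02] q [ 0.4   0.52 -0.03  1.84  0.02  0.79 -0.99]
shift [-0.7 -0.4  0.6] turn 0.11
((536.6695556640625, -277.5544128417969), (73.01004791259766, 77.21403503417969), 16.017349243164062)
```

View pics/turn1.png

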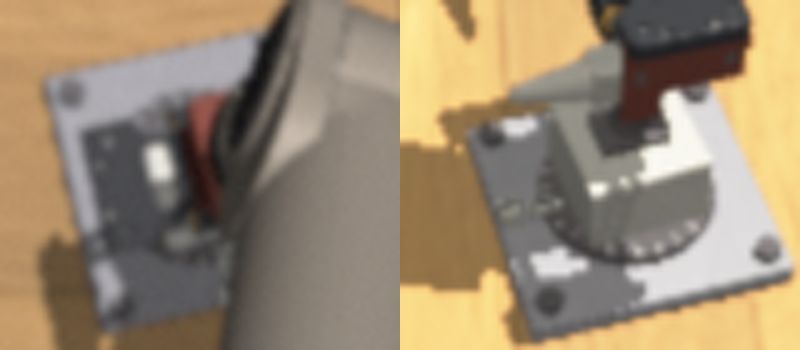

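Picture 10: in the side crop the pointer at (547,204) sits almost at the index mark at (512,210). The turret lags by about 2.8° of play (16.0° measured, 13.2° wanted). I'll turn past by that much, back off inside the play, release and retreat for a clear view.

Request:
apply_moves:
  series:
    - [0,0,0,1.5]
    - [0,0,0,2.8]
    - [0,0,0,2.8]
    - [0,0,0,1.3]
    - [0,0,0,0.2]

```text
clock: 16.45
tool_pos: [0.5384, -0.2766, 0.0894]
eef_rot: [[0.973, 0.232, 0.001], [0.232, -0.973, 0.0], [0.001, 0.0, -1.0]]
wrist_force: [4.2, -2.0, 1.3]
gripper_width: 0.271
```

Request:
apply_moves:
  series:
    - [0,0,0,0]
    - [0,0,0,0]
    - [0,0,0,0]
    - [0,0,0,0]
  fingers: 0.6

```text
clock: 16.78
tool_pos: [0.5367, -0.2765, 0.0886]
eef_rot: [[0.973, 0.229, -0.002], [0.229, -0.973, 0.001], [-0.002, -0.001, -1.0]]
wrist_force: [0.5, -0.1, -0.3]
gripper_width: 0.535
```

Request:
apply_moves:
  series:
    - [0,0,-0.015,0]
    - [0,0,-0.035,0]
    - [0,0,-0.06,0]
    - [0,0,-0.09,0]
    - [0,0,-0.12,0]

```text
clock: 17.2
tool_pos: [0.5368, -0.2764, 0.2097]
eef_rot: [[0.973, 0.229, -0.002], [0.229, -0.973, 0.001], [-0.002, -0.001, -1.0]]
wrist_force: [0.6, -0.6, -0.4]
gripper_width: 0.604
```

Request:
apply_moves:
  series:
    - [0,-0.03,0,0]
    - [0,-0.065,0,0]
    - [0,-0.1,0,0]
    - [0,-0.135,0,0]
    - [0,-0.17,0,0]

```text
clock: 17.62
tool_pos: [0.4975, -0.1099, 0.209]
eef_rot: [[0.973, 0.229, -0.001], [0.229, -0.973, 0.0], [-0.001, -0.0, -1.0]]
wrist_force: [0.4, -0.2, -0.4]
gripper_width: 0.601
```

```bash
python3 - <<'E'
from h import *
tgt(538,-276.8,89,13.2)
q,e=grab('side');p,d=grab('top')
S=cloud('side',e); m=(S[...,2]>.055)&(S[...,2]<.071)&(np.hypot(S[...,0]-.537,S[...,1]+.2755)<.058)
print('side turret',cv2.minAreaRect((S[m][:,:2]*1000).astype(np.float32)))
P=cloud('top',d); Q=P[150:245,365:460].reshape(-1,3)*1000
for nm,lo,hi in(('turret',52,72),('horn',112,135),('base',8,19)):
    w=Q[(Q[:,2]>lo)&(Q[:,2]<hi)]; r=cv2.minAreaRect(w[:,:2].astype(np.float32)); print(nm,len(w),np.round(r[0],1),np.round(r[1],1),round(r[2],2),np.median(w[:,2]))
a=p[165:235,372:452];b=q[235:300,285:365]; f=lambda i:cv2.resize(i,(400,350),interpolation=cv2.INTER_CUBIC)
save('turn2.png',np.hstack([f(a),f(b)]))
E
```

```text
t 17.62 tcp [ 497.5 -109.9  209. ] yaw 13.24 w 52.9 F [ 0.4 -0.2 -0.4] T [ 0.04 -0.06  0.03] q [ 0.19  0.23 -0.11  1.95  0.03  0.96 -1.27]
shift [  1.3 171.7 120. ] turn 0.04
side turret ((536.3032836914062, -278.8385314941406), (73.18556213378906, 72.48460388183594), 14.134881973266602)
turret 402 [ 578.3 -336. ] [ 89.4 235.2] 34.78 60.921851018427176
horn 257 [ 520.4 -278.4] [101.5  25.4] 12.73 118.23405634590145
base 1136 [ 569.3 -315.5] [196.2 239.9] 13.11 13.196591941447844
```

View pics/turn2.png

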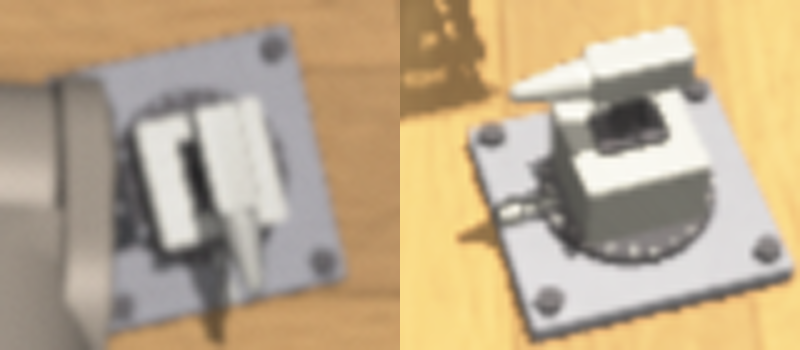

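Picture 11: the horn stake is seated with its collar on the turret top (625,125) and the turret is square with the base. In the side crop the pointer at (545,207) and the index mark at (512,208) run together in one line. Now numeric checks of the angles.

```bash
python3 - <<'E'
from h import *
A=np.array([537,-275.5])
f=lambda w:cv2.minAreaRect(w.astype(np.float32))
T=[];B=[];H=[];Sd=[]
for _ in range(6):
    q,e=grab('side');p,d=grab('top')
    P=cloud('top',d).reshape(-1,3)*1000; S=cloud('side',e).reshape(-1,3)*1000
    near=lambda C,lo,hi,r:C[(C[:,2]>lo)&(C[:,2]<hi)&(np.hypot(*(C[:,:2]-A).T)<r)][:,:2]
    r=f(near(P,54,70,56)); T.append([*r[0],*r[1],r[2]]); r=f(near(S,54,72,56)); Sd.append([*r[0],*r[1],r[2]])
    r=f(near(P,112,130,80)); H.append([*r[0],*r[1],r[2]])
for k,v in dict(topTurret=T,sideTurret=Sd,horn=H).items(): print(k,np.round(np.mean(v,0),1),'sd yaw',np.std(np.array(v)[:,4]).round(2))
# base edges from side view contour, and bright pointer/index marks seen by side camera at z=26
hsv=cv2.cvtColor(q,cv2.COLOR_RGB2HSV)
for n,img in(('side',q),('top',p)):
    for k,rr in(('pointer',57),('index',71)):
        print(n,k,np.round(proj(n,[.537-rr/1e3*np.cos(.233),-.2755-rr/1e3*np.sin(.233),.026]),1))
print(q[262:284,300:326].mean(2).astype(int))
E
```

```text
topTurret [ 537.1 -275.6   71.4   73.9   13.7] sd yaw 0.35
sideTurret [ 536.7 -278.9   73.    71.9   13.9] sd yaw 0.34
horn [ 521.6 -278.3   99.5   24.8   14. ] sd yaw 0.59
side pointer [311.2 272.2]
side index [306.5 273.2]
top pointer [416.1 219.1]
top index [417.2 223.7]
[[181 188 170 161 179 198 212 217 218 219 218 217 217 216 193 136  94  89
   99 127 141 151 156 150 118 116]
 [181 211 211 207 213 216 217 217 218 218 218 218 214 208 171 117  91  88
   93 120 156 214 231 228 177 127]
 [164 208 219 219 218 217 216 218 218 218 215 209 180 152 119  90  86  87
   96 147 215 239 244 243 235 229]
 [140 195 217 219 218 217 216 217 217 215 187 160 133 107  86  80  84  88
   90 130 221 243 245 245 244 244]
 [119 175 212 218 218 218 217 217 218 217 200 154 115  99  92  81  81  86
   87 105 184 236 244 245 244 245]
 [112 156 206 219 219 218 218 218 217 218 212 166 112  86  80  75  78  84
   87  92 134 224 243 245 244 244]
 [112 127 190 215 218 218 218 218 218 218 217 199 141  88  77  75  74  83
   87  87 104 183 236 244 245 244]
 [142 111 168 208 218 219 219 218 219 218 216 207 147  97 102 
[... 873 characters left out ...]
05  97  85
   73  81  80  84  96 106 109 109]
 [113 111 111 109 103 154 206 220 221 222 221 221 220 219 201 147  92  68
   67  75  75  80  96 106 108 109]
 [123 121 116 109 103 136 199 220 221 222 221 220 220 219 218 199 147  88
   62  63  69  80  97 107 110 112]
 [183 180 150 124 111 114 177 215 222 222 221 220 220 220 219 218 200 147
   90  66  65  91 105 111 120 127]
 [199 197 190 179 142 111 158 210 222 223 222 221 221 221 221 220 217 171
  120  98  90  90  84  90 110 127]
 [199 200 200 196 159 112 129 196 221 223 223 222 222 222 221 221 220 206
  162 138 171 169 125  91  91  92]
 [199 201 202 199 185 140 112 174 217 223 224 223 223 222 222 223 222 221
  210 203 215 214 199 174 159 124]]
```

Request:
apply_moves:
  series:
    - [-0.01,-0.03,0,0]
    - [-0.02,-0.06,0,0]
    - [-0.02,-0.09,0,0]
    - [-0.02,-0.12,0,0]
    - [-0.02,-0.12,0,0]

```text
clock: 18.73
tool_pos: [0.4506, 0.0062, 0.2094]
eef_rot: [[0.972, 0.236, 0.0], [0.236, -0.972, 0.002], [0.0, -0.002, -1.0]]
wrist_force: [-0.2, 0.3, 1.0]
gripper_width: 0.6
```

```bash
python3 - <<'E'
from h import *
A=np.array([537,-275.5]); f=lambda w:cv2.minAreaRect(w.astype(np.float32))
out={k:[] for k in('turret','base','basecol','rackMush','horn')}; qs=[];ps=[]
for _ in range(8):
    p,d=grab('top'); q,e=grab('side'); qs.append(q.astype(float)); ps.append(p.astype(float))
    Z=cloud('top',d); P=Z.reshape(-1,3)*1000
    near=lambda lo,hi,r:P[(P[:,2]>lo)&(P[:,2]<hi)&(np.hypot(*(P[:,:2]-A).T)<r)][:,:2]
    for k,w in(('turret',near(54,70,56)),('base',near(8.5,19,115)),('horn',near(112,130,80))):
        r=f(w); out[k].append([*r[0],*r[1],r[2]])
    m=(cv2.cvtColor(p,cv2.COLOR_RGB2HSV)[...,1]<70).astype(np.uint8); m[:,:372]=0;m[:,452:]=0;m[:160]=0;m[240:]=0
    c=max(cv2.findContours(m,0,1)[0],key=cv2.contourArea)[:,0]; r=f(onz('top',c[:,0],c[:,1],.014)[:,:2]*1000); out['basecol'].append([*r[0],*r[1],r[2]])
    M=P[(P[:,2]>105)&(P[:,2]<140)&(np.hypot(P[:,0]-540,P[:,1]-299)<30)]; out['rackMush'].append([*np.median(M,0),np.percentile(M[:,2],95),len(M)])
for k,v in out.items(): print(k,np.round(np.mean(v,0),1),np.round(np.std(v,0)[-1],2))
q=np.mean(qs,0).astype(np.uint8);p=np.mean(ps,0).astype(np.uint8)
a=p[160:240,372:452];b=q[255:295,295:335]; g=lambda i:cv2.resize(i,(400,400),interpolation=cv2.INTER_CUBIC)
save('final.png',np.hstack([g(a),g(b)])); print(monitor.observe()['tool_pos'],monitor.observe()['clock'])
E
```

```text
turret [ 536.7 -275.5   71.4   74.    14.3] 0.3
base [ 536.4 -277.7  167.6  156.8   13.1] 0.55
basecol [ 537.5 -275.   157.1  151.8   12.9] 0.08
rackMush [537.3 295.1 123.4 129.5 215.2] 1.79
horn [ 521.9 -278.    98.7   24.6   13.7] 0.98
[0.4518141  0.0007472  0.20915741] 19.5333
```

View pics/final.png

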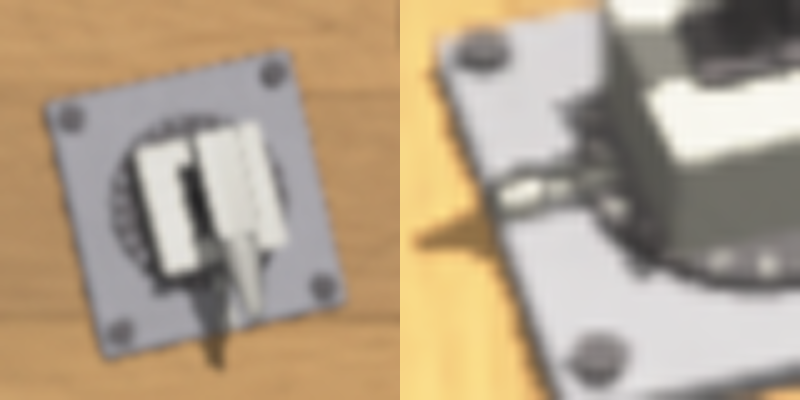

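Picture 12: the top crop shows the turret square with the base and the horn at (245,280) over the pointer. The side crop shows the index mark (520,190) and the pointer (570,185) end to end. One finer check: sub-pixel angles of the turret's edge against the base's edge.

```bash
python3 - <<'E'
from h import *
ps=[cams.grab_frame('top')[0].astype(float) for _ in range(6)]
I=np.mean(ps,0); g=I.mean(2); sat=I[...,0]-I[...,2]
def edge(img,n,along,c0,c1,rng,z,rising,nm):
    # per line, sub-pixel position of steepest step; then fit in world
    pts=[]
    for k in rng:
        t=(k-rng[0])/(rng[-1]-rng[0]); c=c0+(c1-c0)*t; xs=np.arange(int(c)-4,int(c)+6)
        L=(img[k,xs] if along=='v' else img[xs,k]); D=np.clip(np.diff(L)*rising,0,None)**2
        s=(D*(xs[:-1]+.5)).sum()/max(D.sum(),1e-9); pts.append((s,k) if along=='v' else (k,s))
    pts=np.array(pts); W=onz('top',pts[:,0],pts[:,1],z)[:,:2]*1000
    vx,vy,_,_=cv2.fitLine(W.astype(np.float32),cv2.DIST_HUBER,0,.01,.01).ravel()
    a=np.degrees(np.arctan2(vy,vx)); a=(a+45)%90-45
    r=(W-W.mean(0))@np.array([-vy,vx]); print(nm,round(a,2),'rms mm',round(r.std(),2))
# base plate (crop px/5 + (372,160)); saturation-like step, wood high, plate low
edge(sat,0,'v',381.6,391.5,list(range(185,227)),.014,-1,'base left')
edge(sat,0,'v',431,440,list(range(174,217)),.014,1,'base right')
edge(sat,0,'h',180,171.5,list(range(385,428)),.014,-1,'base top')
edge(sat,0,'h',230.5,221,list(range(396,438)),.014,1,'base bottom')
# turret
edge(g,0,'v',399.7,404.3,list(range(192,213)),.062,1,'turret left')
edge(g,0,'v',425.3,428.7,list(range(187,206)),.062,-1,'turret right')
E
```

```text
base left 13.14 rms mm 0.29
base right 13.17 rms mm 0.12
base top 13.0 rms mm 0.15
base bottom 12.99 rms mm 0.38
turret left 14.27 rms mm 0.16
turret right 13.9 rms mm 0.29
```

The base reads 13.1° on all four edges, but the turret reads 14.1°, so it is about 1° short. Regripping to turn it 1° further.

Request:
apply_moves:
  series:
    - [0.01,0.03,0,0]
    - [0.02,0.065,0,0]
    - [0.02,0.1,0,0]
    - [0.02,0.135,0,0]
    - [0.02,0.165,0,0]

```text
clock: 20.25
tool_pos: [0.5095, -0.1577, 0.2092]
eef_rot: [[0.973, 0.229, 0.0], [0.229, -0.973, -0.001], [0.0, 0.001, -1.0]]
wrist_force: [-0.2, -0.2, 0.1]
gripper_width: 0.603
```

Request:
apply_moves:
  series:
    - [0,0.03,0,0]
    - [0,0.065,0,0]
    - [0,0.1,0,0]
    - [0,0.125,0,0]
    - [0,0.125,0,0]

```text
clock: 20.67
tool_pos: [0.5374, -0.2834, 0.2089]
eef_rot: [[0.975, 0.223, -0.0], [0.223, -0.975, -0.003], [-0.001, 0.003, -1.0]]
wrist_force: [-0.3, -0.7, -0.0]
gripper_width: 0.596
```

Request:
apply_moves:
  series:
    - [0,0,0,0]
    - [0,0,0,0]
    - [0,0,0,0]
    - [0,0,0,0]

```text
clock: 21.0
tool_pos: [0.538, -0.2752, 0.2093]
eef_rot: [[0.973, 0.232, 0.0], [0.232, -0.973, 0.001], [0.0, -0.001, -1.0]]
wrist_force: [-0.3, 0.3, 0.5]
gripper_width: 0.599
```

```bash
python3 -c "
from h import *
tgt(537.5,-276.3,89.4,13.1)"
```

```text
t 21.0 tcp [ 538.  -275.2  209.3] yaw 13.4 w 52.7 F [-0.3  0.3  0.5] T [ 0.01 -0.01 -0.01] q [ 0.39  0.37 -0.03  1.74  0.01  1.02 -0.98]
shift [ -0.8   1.  119.9] turn 0.3
```

Request:
apply_moves:
  series:
    - [0,0.001,0.035,0]
    - [0,0.001,0.07,0]
    - [0,0.001,0.1,0]
    - [0,0.001,0.12,0]
    - [0,0.001,0.12,0]

```text
clock: 21.42
tool_pos: [0.5352, -0.2753, 0.085]
eef_rot: [[0.973, 0.231, -0.007], [0.231, -0.973, 0.003], [-0.006, -0.005, -1.0]]
wrist_force: [0.9, -0.1, -0.8]
gripper_width: 0.603
```

Request:
apply_moves:
  series:
    - [0,0,0,0]
    - [0,0,0,0]
    - [0,0,0,0]
    - [0,0,0,0]
    - [0,0,0,0]
  fingers: 0
  grip_force: 50

```text
clock: 21.83
tool_pos: [0.5389, -0.2775, 0.0906]
eef_rot: [[0.973, 0.23, 0.002], [0.23, -0.973, -0.0], [0.002, 0.001, -1.0]]
wrist_force: [-0.3, -0.6, 4.8]
gripper_width: 0.27
```

Request:
apply_moves:
  series:
    - [0,0,0,2]
    - [0,0,0,3.9]
    - [0,0,0,3.9]
    - [0,0,0,2]
    - [0,0,0,0.5]

```text
clock: 22.25
tool_pos: [0.5389, -0.278, 0.0905]
eef_rot: [[0.975, 0.223, 0.002], [0.223, -0.975, -0.001], [0.002, 0.001, -1.0]]
wrist_force: [-1.2, 2.2, 6.8]
gripper_width: 0.27
```

Request:
apply_moves:
  series:
    - [0,0,0,0]
    - [0,0,0,0]
    - [0,0,0,0]
    - [0,0,0,0]
  fingers: 0.6

```text
clock: 22.58
tool_pos: [0.5378, -0.278, 0.089]
eef_rot: [[0.975, 0.221, -0.0], [0.221, -0.975, -0.0], [-0.0, -0.0, -1.0]]
wrist_force: [-0.2, 0.3, 0.3]
gripper_width: 0.534
```

Request:
apply_moves:
  series:
    - [0,0,-0.015,0]
    - [0,0,-0.035,0]
    - [0,0,-0.06,0]
    - [0,0,-0.09,0]
    - [0,0,-0.12,0]

```text
clock: 23.0
tool_pos: [0.5374, -0.2777, 0.2098]
eef_rot: [[0.975, 0.221, -0.001], [0.221, -0.975, 0.0], [-0.001, -0.001, -1.0]]
wrist_force: [0.3, -0.8, -0.4]
gripper_width: 0.598
```

Request:
apply_moves:
  series:
    - [0,-0.03,0,0]
    - [0,-0.065,0,0]
    - [0,-0.1,0,0]
    - [0,-0.135,0,0]
    - [0,-0.17,0,0]

```text
clock: 23.42
tool_pos: [0.4998, -0.1107, 0.2091]
eef_rot: [[0.975, 0.22, 0.0], [0.22, -0.975, -0.0], [0.0, 0.0, -1.0]]
wrist_force: [0.4, 1.3, 0.3]
gripper_width: 0.6
```

Request:
apply_moves:
  series:
    - [-0.01,-0.03,0,0]
    - [-0.02,-0.06,0,0]
    - [-0.02,-0.09,0,0]
    - [-0.02,-0.12,0,0]
    - [-0.02,-0.12,0,0]

```text
clock: 23.83
tool_pos: [0.4532, 0.0061, 0.2093]
eef_rot: [[0.974, 0.228, -0.0], [0.228, -0.974, 0.002], [0.0, -0.002, -1.0]]
wrist_force: [-0.3, -0.5, -0.7]
gripper_width: 0.599
```

```bash
python3 - <<'E'
from h import *
ps=[grab('top')[0].astype(float) for _ in range(6)]
I=np.mean(ps,0); g=I.mean(2)
def edge(img,c0,c1,rng,z,rising,nm):
    pts=[]
    for k in rng:
        c=c0+(c1-c0)*(k-rng[0])/(rng[-1]-rng[0]); xs=np.arange(int(c)-4,int(c)+6)
        D=np.clip(np.diff(img[k,xs])*rising,0,None)**2; pts.append(((D*(xs[:-1]+.5)).sum()/max(D.sum(),1e-9),k))
    pts=np.array(pts); W=onz('top',pts[:,0],pts[:,1],z)[:,:2]*1000
    vx,vy,_,_=cv2.fitLine(W.astype(np.float32),cv2.DIST_HUBER,0,.01,.01).ravel()
    a=(np.degrees(np.arctan2(vy,vx))+45)%90-45; print(nm,round(a,2),'rms',round(((W-W.mean(0))@np.array([-vy,vx])).std(),2))
edge(I[...,0]-I[...,2],381.6,391.5,list(range(185,227)),.014,-1,'base left')
edge(g,399.7,404.3,list(range(192,213)),.062,1,'turret left'); edge(g,425.3,428.7,list(range(187,206)),.062,-1,'turret right')
p,d=load('top'); P=cloud('top',d).reshape(-1,3)*1000
T=[(537,-275.5,'horn'),(540,299,'mush'),(522,374,'block')]
for x,y,n in T:
    M=P[(P[:,2]>95)&(P[:,2]<140)&(np.hypot(P[:,0]-x,P[:,1]-y)<80 if n=='horn' else (P[:,2]>95)&(np.hypot(P[:,0]-x,P[:,1]-y)<32))]
    r=cv2.minAreaRect(M[:,:2].astype(np.float32)); print(n,np.round(r[0],1),np.round(r[1],1),round(r[2],1),'z95',round(np.percentile(M[:,2],95),1))
o=cv2.imread('pics/top0.png')[...,::-1].astype(int)
for n,s in(('jar',np.s_[145:178,302:337]),('cup',np.s_[135:172,455:495])): print(n,'mean diff',np.abs(o[s]-p[s]).mean().round(2))
tgt(537.5,-276.3,89.4,13.1)
E
```

```text
base left 13.16 rms 0.29
turret left 12.71 rms 0.15
turret right 12.46 rms 0.37
horn [ 519.2 -279.9] [104.4  25.2] 12.9 z95 121.9
mush [537.9 297.3] [42.1 43.4] 52.6 z95 130.2
block [522.2 374.4] [55.9 33.5] 14.9 z95 123.4
jar mean diff 1.58
cup mean diff 1.43
t 24.13 tcp [454.7  -0.7 209. ] yaw 12.64 w 52.5 F [ 0.1 -0.6 -0.3] T [0.05 0.03 0.04] q [ 0.04  0.14 -0.19  2.06  0.03  0.94 -1.52]
shift [ 20.6 287.  119.7] turn -0.46
```

The turret now reads 12.6° against the base's 13.1°, about 0.5 mm at the pointer tip, and everything is seated. Handing in.

```bash
python3 -c "
from rig import bot
print(bot.job_done())"
```

```text
the job is handed in; nothing more can be done
None
```

The stakes are changed and the turret is on its mark; I handed the job in at about 24 s on the robot's clock.

- **Mushroom stake:** it stands in the rack's middle hole. It met the rim at the expected height, and its top measures about 130 mm against an expected 129 mm.
- **Horn stake:** it is fully home in the socket with its horn over the pointer. Pressing down gave a 20 N reaction with no further travel, and its top measures about 122 mm against an expected 120 mm.
- **Turret:** the first turn left it about 1° short of the mark, so I regripped the stake and corrected it. It now reads 12.5–12.7° against 13.1° for the base edges, about 0.5 mm at the pointer tip. This assumes the index mark lies square with the base. A rough early bearing to the mark itself gave 13.9–14.4°, which I trusted less. After the correction I checked by measurement only, without viewing another picture.
- **Bystanders:** the block stake stands where it was. The camera view around the jar and the pen cup is unchanged, and the arm is clear of everything.

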